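# File a slide panel in a lever arch file

### The job

File the slide panel: lift the lever of the lever arch file until the rings spring fully open, lay the panel over the two posts, flat on the rest plate, and let it go; then, without leaning on it or squeezing it, press the lever gently down from above until it snaps fully home and stays there. Leave the standing vial, the tape roll and the memory stick where they are.

Things in the scene. Friction and masses are not known exactly. Their poses are not given: they have to be found in the camera images.
- file: Back board of the lever arch file: brown board 130 x 205 x 4 mm, fixed. Origin on its underside midway between the two ring posts, z up; it spans x -77 to +53, y -72 to +132 mm. On it a fixed steel rest plate (x -54 to +40, y -60 to +72 mm, top 8 mm above this origin) and the ring mechanism: two posts, two wire arches and, at the +y end, the lever. The mechanism's height is NOT measured.
- posts_foot (a point): Point on the board's top (4 mm above the file's origin) midway between the posts; axes as the file's. The posts are steel pins, diameter 7 mm, with tapered tips, at y = -40 and +40 mm from here; they stand 34 to 48 mm above the rest plate, different each time. With the lever down, wire arches from x = +28 mm close over the posts, 10 mm above their tips; lever up, they lean back to +x.
- hinge_foot (a point): Point on the board's top below the lever's hinge (x = +32, y = +60 mm of the file). The hinge axis is parallel to the file's x. The ring mechanism is set at a height that differs each time, NOT measured: the hinge is 18 to 32 mm above this point. The lever is a steel bar 10 mm wide (x), 5 mm thick; home, it lies level towards the file's +y. Its end is a tab 14 mm wide, 6 mm thick.
- tab_foot (a point): Point on the board's top below the middle of the lever's tab when home (x = +32, y = +117 mm of the file). The tab is the lever's last 20 mm, 47 to 67 mm from the hinge; its mid thickness is then 18 to 32 mm above this point (unmeasured: feel or look), nothing between. Its sides (x) are free, so it can be pinched across its 14 mm from above. At home it bears a touch from above of a few N.
- lever (a joint): Lever angle, rad: 0 = home (rings closed; starts here), 1.2 = stop, rings fully open. An over-centre spring holds it home below about 0.08 and throws it open above: lifting takes about 5 N at the tab, pressing down at most about 13 N square to the bar, near 0.4 rad; below 0.07 it snaps home against a hard stop. Damped: let go, it flies open in about half a second.
- panel: Slide panel: grey plate 64 (x) x 116 (y) x 5 mm, loose, 60 to 130 g, flat on the white foam sheet. Origin: centre of its underside, z up. Two 13 mm through holes at x = +20, y = -40 and +40 mm. Grip rib at its centre, 12 mm wide (x), 50 long (y), top 35 mm above the underside. Filed: axes parallel to the file's, origin at x = -20, y = 0 mm of the file, underside 8 mm above its origin.
- vial_loose: Bystander: small capped glass vial, 23 mm across, 48 mm high, standing on the bench behind the foam sheet. Origin at its foot.
- tape_roll: Bystander: roll of amber tape, 65 mm across, 12 mm high, lying on the bench behind the foam sheet. Origin at its underside.
- usb_stick: Bystander: memory stick, 49 x 19 x 8 mm, lying on the bench behind the foam sheet. Origin at its underside.

How it is judged:
On the way, in this order (a step that is already met when the one before it is completed fails the run):
1. the lever is up and the rings are fully open (lever above 1.05 rad) while the panel is not yet on the posts (value of joint lever above 1.05 rad and horizontal distance between panel and file above 0.06 m), for 0.2 s.
2. with the rings open, the panel lies over both posts flat on the rest plate and has been let go (value of joint lever above 1 rad and x of panel in the frame of file between -0.026 and -0.014 m and y of panel in the frame of file between -0.006 and 0.006 m and z of panel in the frame of file below 0.012 m and angle between panel's own z axis and vertical below 0.08 rad and contact force between the fingers and panel below 0.1 N), for 0.2 s.
At the end, for the whole second after the job is handed in: The lever is home (under 0.04 rad) and stays there untouched; the panel lies at rest on the two posts, within 6 mm of its filed place in x and y, its underside at most 12 mm above the file's origin, tilted less than 0.08 rad (value of joint lever below 0.04 rad and x of panel in the frame of file between -0.026 and -0.014 m and y of panel in the frame of file between -0.006 and 0.006 m and z of panel in the frame of file between 0.006 and 0.012 m and angle between panel's own z axis and vertical below 0.08 rad and linear speed of panel below 0.02 m/s).
It fails at once if once the panel is on the posts, the robot presses or squeezes the lever or the file with more than 30 N in all (horizontal distance between panel and file below 0.03 m and z of panel in the frame of file below 0.03 m and contact force between any of the fingers, the arm and file above 30 N).
It fails at once if the robot presses or squeezes the file or its lever with more than 80 N in all, both fingers added, at any time (contact force between any of the fingers, the arm and file above 80 N).
It fails at once if the panel is pressed on the file with more than 35 N (contact force between panel and file above 35 N).
It fails at once if the vial, the tape roll or the memory stick is moved by more than 20 mm (distance of any of vial_loose, tape_roll, usb_stick from where it was at the start of the episode above 0.02 m).
It also fails if it takes over 70 s, if anything falls off the work surface, if the arm or the gripper's body presses on something with over 40 N, if the wrist force passes 120 N, or if a joint passes its speed limit or range.

### The arm

A 7-joint arm with a two-finger parallel gripper is mounted at the origin on a cart in front of the work surface, level with it; the furniture and walls round the work are solid. World frame = base frame: x ahead of the robot, y to its left, z up, the work surface at z = 0. Lengths are in m, angles in rad, forces in N, time in s.
With the tool pointing down it reaches from about 0.4 to 0.85 m from the base axis. Payload 10.4 kg.
Tool frame: the origin (TCP) lies at the very end of the fingers, on their centre line; the grasp point (between the pads) lies 19 mm behind it; z points along the fingers, y is the line along which they close (so a half turn about z gives the same grasp; the last joint's range is limited). The gripper opens to 87 mm and grips with 3 to 60 N. Pads are 19 mm wide; open, the fingers measure 117 mm over their backs; the gripper's body (75 mm by 190 mm) begins 51 mm behind the grasp point.
Start: joints at [-1.14, 0.332, -0.065, 1.46, 0.022, 1.35, -0.088], TCP at [0.274, 0.562, 0.223] pointing down, gripper open.
Joint ranges: [-2.6, 2.6], [-0.5, 2.12], [-1.47, 1.34], [0.16, 2.42], [-1.27, 4.41], [0.06, 2.06], [-2.6, 2.6]. Speed limits (rad/s): [2.22, 2.22, 2.79, 2.79, 3.14, 3.14, 3.14].

### API

Orientations are given as a unit quaternion [x, y, z, w].
In Python, from bench import * gives the robot as it stands.
- The arm moves only by the tool step_arm, never from a script. Its arguments are lists of equal length, an entry for each row: "delta_pos": the shift along the world's x, y, z in units of 25 mm (1.0 is 25 mm), a list of three; "turn": the turn about the world's z in units of 0.12 rad (1.0 is 0.12 rad). In form: {"delta_pos": [[tx, ty, tz], ...], "turn": [turn, ...]}. A call has 1 to 12 rows; each row shifts and turns the commanded pose from where the row before left it; what a row does not reach is not made up. A row lasts 1/10 s, in which the tool goes at most 50 mm and 8.59 degrees, less where a joint would pass 70% of its speed; a pose out of reach is approached as far as the arm can. A call with a number of a shift or a turn outside -1 to 1 is refused whole. A call with a gripper value outside its range is refused whole. "grip" is the closure, from 0 (fully open) to 1 (shut), set as the call begins (left out, the last holds). The fingers move at their own pace and stop on an object; "newtons" is the grip in N (left out, the last holds). Time passes only in rows, so rows that do not move let the fingers close. It gives the time, the measured TCP pose, the force, the opening and the grip force at its end, in the units of the state.
- read_state(): the state, without advancing time (a new reading comes with each control period).
- camera(name): name is "scene" or "top" or "wrist"; returns a dict with "image" (480x640x3 uint8, red, green, blue), "z_map" (480x640 float32, m along the optical axis (not along the pixel's ray), 0 where there is no reading), "mtx" (3x3 intrinsics, pixels), "view" (4x4, takes a point from world to camera coordinates). Camera axes: x right, y up, looking along -z (the intrinsics and any distortion apply to the point x, -y, -z); pixel columns grow to the right and rows downward; lengths in m; the calibration is good to about 2 mm. The wrist camera is an equidistant fisheye: a pixel r from the principal point sees the ray r / f radians off the axis. A picture is of the moment at which its call begins.
- close_job(): hands the job in; it is judged then, once.
The state is a dict: "time": time; "joint_positions": joint angles; "joint_vel": joint speeds; "joint_torque": joint torques, N m; "ee_pos": TCP position; "eef_rot": TCP orientation; "ft_force": force on the tool from outside, world axes, zero at the start; "torque": the same for the moment, N m; "width": finger opening in m; "grip_force": force on a finger pad.
Only numpy, scipy, OpenCV 4.12 (cv2) and the standard library are available. Lean on these libraries where they do the work, as an engineer would, in place of code of your own. Each camera call takes 0.05 s, during which the arm holds its last target. There are 200 camera calls.

## Working session

There is one attempt and no reset: what is moved stays moved. The work goes in short steps, Python scripts to look and compute and a tool call to move; the robot and the scene stay as the last step left them, time stands still between calls to the robot, and variables do not carry over. Pictures are saved under pics/ and viewed, at most 10 in all, crops included, and the job is handed in when it is done.

Besides the shell and the picture viewer there is one more tool, called after ">>>" by a JSON object that holds its "api" and its "payload". step_arm: Moves the arm, as the interface text tells. Shifts and turns lie within -1 to 1; 1 stands for 25 mm of shift or 0.12 rad of turn. Its arguments: {"type":"object","properties":{"delta_pos":{"type":"array"},"turn":{"type":"array"},"grip":{"type":"number"},"newtons":{"type":"number"}},"required":["delta_pos","turn"]}

```bash
mkdir -p pics; ls; cat > h.py <<'E'
from bench import *
import numpy as np, cv2
def pts(c):
    K=c["mtx"];z=c["z_map"];v,u=np.mgrid[0:480,0:640]
    p=np.stack([(u-K[0,2])/K[0,0]*z,-(v-K[1,2])/K[1,1]*z,-z,np.ones_like(z)],-1)
    w=p@np.linalg.inv(c["view"]).T
    w=w[...,:3]; w[z==0]=np.nan
    return w
E
python3 - <<'E'
from h import *
for n in ("scene","top"):
    c=camera(n); cv2.imwrite(f"pics/{n}0.png",c["image"][...,::-1]); np.savez(f"{n}0.npz",**c)
    print(n,c["mtx"],np.linalg.inv(c["view"]).round(3))
print(read_state())
E
```

```text
pics
scene [[566.43567939   0.         337.85237116]
 [  0.         566.43567939 240.8659381 ]
 [  0.           0.           1.        ]] [[ 0.619  0.377 -0.689 -0.112]
 [-0.785  0.318 -0.531 -0.629]
 [ 0.018  0.87   0.493  0.511]
 [ 0.     0.     0.     1.   ]]
top [[582.13199475   0.         326.13808061]
 [  0.         582.13199475 236.102182  ]
 [  0.           0.           1.        ]] [[ 0.007  0.991 -0.131  0.384]
 [-1.     0.008  0.005 -0.125]
 [ 0.006  0.131  0.991  1.129]
 [ 0.     0.     0.     1.   ]]
{'time': 0.1, 'joint_positions': array([-1.13959045,  0.33283263, -0.06472167,  1.46084151,  0.02159002,
        1.34988573, -0.08851386]), 'joint_vel': array([-0.00085933, -0.00043383,  0.00215635, -0.00308799,  0.00141358,
        0.00062944, -0.00050953]), 'joint_torque': array([ 1.13985981e-03, -6.24550653e+01,  2.46943283e-02, -3.90714133e+01,
       -6.12363685e-02,  3.67184426e-02,  8.34295201e-05]), 'ee_pos': array([0.27383332, 0.56144387, 0.22182614]), 'eef_rot': array([ 2.24949525e-01,  9.74370210e-01, -6.23906957e-04, -1.24012548e-04]), 'ft_force': array([ 0.74472274,  0.31205406, -1.28777216]), 'torque': array([-0.06511728, -0.0138487 , -0.0179521 ]), 'grip_force': 0.0, 'width': 0.08731328818509179}
```

View pics/scene0.png

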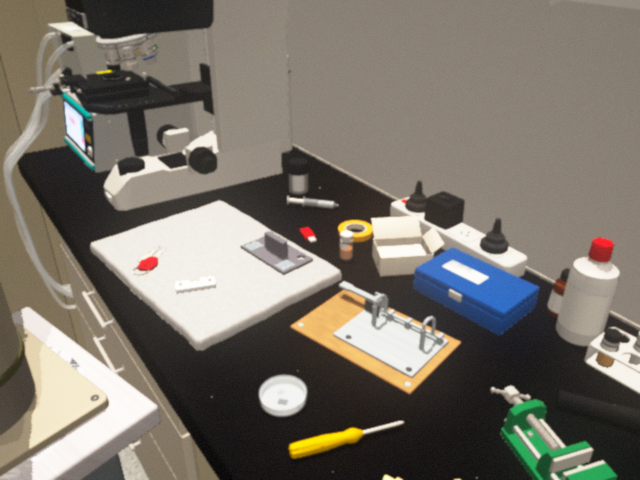

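View pics/top0.png

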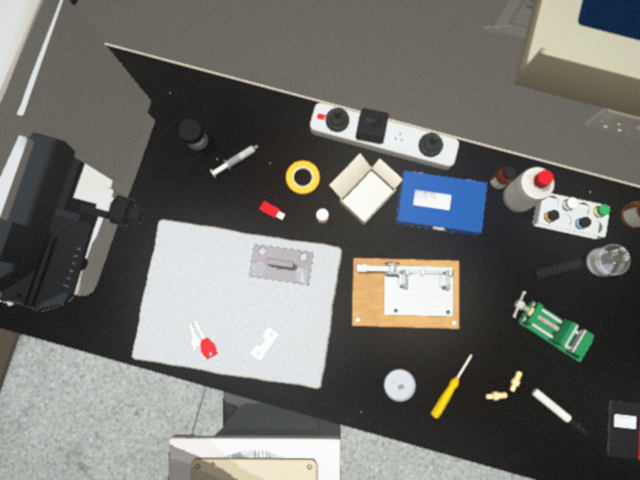

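The scene view shows the file (orange board, lever end at ~(345,288)) and the panel on the foam (~(277,250)). In the top view the file is at ~(405,293) with the lever tab to the left at ~(362,268), and the panel is at ~(281,264) with its holes on the upper (+x) side. The file and panel axes look close to the world axes.

```bash
python3 - <<'E'
from h import *
c=np.load("top0.npz"); w=pts(c); im=c["image"].astype(int); hsv=cv2.cvtColor(c["image"],cv2.COLOR_RGB2HSV)
def rect(P):
    r=cv2.minAreaRect(P[:,:2].astype(np.float32)*1000); return r, cv2.boxPoints(r).round(1).tolist()
# board: orange in region
m=np.zeros((480,640),bool); m[250:335,345:468]=1
o=m&(hsv[...,1]>90)&(hsv[...,2]>90)&(w[...,2]<0.03)
o=cv2.morphologyEx(o.astype(np.uint8),cv2.MORPH_OPEN,np.ones((3,3)))>0
print("board",rect(w[o]),np.nanmedian(w[o][:,2]))
hi=m&(w[...,2]>0.02)
print("z hist file",np.histogram(w[hi][:,2],bins=np.arange(0.02,0.09,.005)))
for v,u in [(268,362),(268,370),(268,380),(269,390),(270,420),(300,420),(320,370)]: print(u,v,w[v,u].round(4))
m[:]=0; m[235:292,242:322]=1
z=w[...,2]; foam=np.nanmedian(z[300:330,260:310]); print("foam",foam)
p=m&(im.max(-1)<185)&(hsv[...,1]<60)
p=cv2.morphologyEx(p.astype(np.uint8),cv2.MORPH_OPEN,np.ones((3,3)))>0
print("panel",p.sum(),rect(w[p]),np.nanmedian(z[p]))
r=m&(z>foam+.022); print("rib",r.sum(),rect(w[r]),np.nanmax(z[r]), np.nanmedian(z[r]))
for n,b in dict(vial=(205,225,312,332),tape=(158,196,283,322),usb=(200,222,258,288)).items():
    q=w[b[0]:b[1],b[2]:b[3]].reshape(-1,3); q=q[q[:,2]>.005]; print(n,np.nanmin(q,0).round(3),np.nanmax(q,0).round(3))
x=cv2.resize(c["image"][225:345,235:475],None,fx=3.3,fy=3.3,interpolation=cv2.INTER_CUBIC); cv2.imwrite("pics/crop1.png",x[...,::-1])
s=np.load("scene0.npz"); ws=pts(s)
q=ws[270:390,290:465].reshape(-1,3)
np.save("scenefile.npy",q)
for v,u in [(286,343),(289,350),(294,360)]: print("scene",u,v,ws[v,u].round(4))
E
```

```text
board (((423.6217041015625, -284.37969970703125), (207.88563537597656, 133.7700958251953), 88.85824584960938), [[354.70001220703125, -387.0], [488.3999938964844, -389.6000061035156], [492.6000061035156, -181.8000030517578], [358.79998779296875, -179.10000610351562]]) 0.0054759421811159115
z hist file (array([117, 208,  86,  10,  12,  21,  45,  18,   0,   0,   0,   0,   0]), array([0.02 , 0.025, 0.03 , 0.035, 0.04 , 0.045, 0.05 , 0.055, 0.06 ,
       0.065, 0.07 , 0.075, 0.08 , 0.085]))
362 268 [ 0.4687 -0.1988  0.0272]
370 268 [ 0.4687 -0.2139  0.0283]
380 268 [ 0.4686 -0.2325  0.0319]
390 269 [ 0.4675 -0.2523  0.0235]
420 270 [ 0.467  -0.3117  0.0094]
420 300 [ 0.4096 -0.3109  0.0096]
370 320 [ 0.371  -0.2154  0.0061]
foam 0.019577600466934797
panel 514 (((499.4989013671875, -69.14041137695312), (100.79350280761719, 72.0631103515625), 87.0550537109375), [[460.8999938964844, -117.5999984741211], [532.9000244140625, -121.30000305175781], [538.0999755859375, -20.700000762939453], [466.1000061035156, -17.0]]) 0.00397357711011237
rib 184 (((474.5977478027344, -45.45707702636719), (49.62010192871094, 12.15040397644043), 82.18126678466797), [[465.20001220703125, -69.19999694824219], [477.20001220703125, -70.9000015258789], [484.0, -21.700000762939453], [472.0, -20.100000381469727]]) 0.06034814939401434 0.054148509144433365
vial [ 0.555 -0.14   0.005] [ 0.593 -0.106  0.055]
tape [ 0.613 -0.119  0.005] [ 0.688 -0.044  0.021]
usb [ 0.561 -0.054  0.005] [0.602 0.003 0.016]
scene 343 286 [ 0.4622 -0.1982  0.0254]
scene 350 289 [ 0.4637 -0.2105  0.0244]
scene 360 294 [ 0.4623 -0.2303  0.0249]
```

View pics/crop1.png

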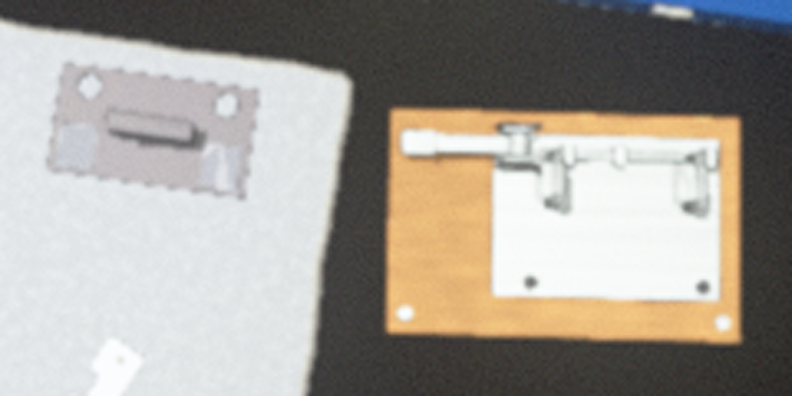

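```bash
python3 - <<'E'
from h import *
P=np.concatenate([pts(np.load(f"{n}0.npz")).reshape(-1,3) for n in("top","scene")])
P=P[np.isfinite(P).all(1)&(P[:,2]>.07)&(P[:,0]>.12)]
for y in np.arange(-.5,.75,.05):
    q=P[(P[:,1]>=y)&(P[:,1]<y+.05)]
    if len(q): print(round(y,2),len(q),"xmin",np.percentile(q[:,0],[0.5,3,50]).round(2),"z",np.percentile(q[:,2],[50,99]).round(2))
E
```

```text
-0.5 10132 xmin [0.59 0.59 0.71] z [0.21 0.41]
-0.45 10229 xmin [0.72 0.72 0.72] z [0.26 0.43]
-0.4 11229 xmin [0.73 0.73 0.74] z [0.29 0.49]
-0.35 11166 xmin [0.7  0.74 0.75] z [0.3  0.48]
-0.3 17540 xmin [0.49 0.5  0.76] z [0.41 0.87]
-0.25 13363 xmin [0.5  0.5  0.77] z [0.33 0.86]
-0.2 7715 xmin [0.72 0.75 0.79] z [0.26 0.41]
-0.15 6583 xmin [0.75 0.8  0.81] z [0.26 0.39]
-0.1 5734 xmin [0.81 0.81 0.82] z [0.25 0.39]
-0.05 5062 xmin [0.82 0.83 0.83] z [0.24 0.38]
-0.0 4439 xmin [0.84 0.84 0.85] z [0.23 0.38]
0.05 3903 xmin [0.85 0.85 0.86] z [0.22 0.37]
0.1 3629 xmin [0.71 0.72 0.87] z [0.2  0.37]
0.15 5029 xmin [0.74 0.75 0.88] z [0.22 0.44]
0.2 39346 xmin [0.45 0.47 0.66] z [0.34 0.49]
0.25 15353 xmin [0.39 0.41 0.51] z [0.22 0.46]
0.3 8220 xmin [0.39 0.39 0.48] z [0.24 0.38]
0.35 2542 xmin [0.4  0.41 0.59] z [0.23 0.38]
0.4 603 xmin [0.35 0.35 0.41] z [0.23 0.25]
0.45 1406 xmin [0.43 0.54 0.64] z [0.11 0.24]
0.5 3409 xmin [0.49 0.5  0.64] z [0.21 0.29]
0.55 763 xmin [0.49 0.49 0.52] z [0.25 0.3 ]
0.6 733 xmin [0.48 0.48 0.53] z [0.22 0.3 ]
0.65 652 xmin [0.48 0.48 0.54] z [0.19 0.3 ]
0.7 989 xmin [0.49 0.49 0.54] z [0.2  0.29]
```

>>> {"api": "step_arm", "payload": {"delta_pos": [[-0.1,-1,0],[-0.1,-1,0],[-0.1,-1,0],[0,-1,0],[0,-1,0],[0,-1,0],[0.3,-1,0],[0.3,-1,0],[0.3,-1,0],[0.3,-1,0],[0.5,-1,0],[0.5,-1,0]], "turn": [1,1,1,0,0,0,0,0,0,0,0,0]}}

```text
time: 1.3
ee_pos: [0.3216, 0.2606, 0.2224]
eef_rot: [0.047, 0.999, -0.0, -0.0]
ft_force: [-0.5, 0.8, 0.2]
width: 0.0871
grip_force: 0.0
```

>>> {"api": "step_arm", "payload": {"delta_pos": [[1,-1,0],[1,-1,0],[1,-1,0],[1,-1,0],[0.2,-1,-0.2],[0.2,-1,-0.2],[0.2,-1,-0.2],[0.2,-1,-0.2],[0.2,-1,-0.2],[0.2,-1,-0.2],[0.2,-1,-0.2],[0.2,-1,-0.2]], "turn": [0,0,0,-1,-1,-1,-1,-1,-1,-1,-1,-1]}}

```text
time: 2.5
ee_pos: [0.4614, -0.0393, 0.1822]
eef_rot: [0.556, 0.831, -0.0, -0.0]
ft_force: [0.1, 0.8, 1.4]
width: 0.087
grip_force: 0.0
```

>>> {"api": "step_arm", "payload": {"delta_pos": [[0.05,-1,-0.1],[0.05,-1,-0.1],[0.05,-1,-0.1],[0.05,-1,-0.1],[0.05,-1,-0.1],[0.05,-1,-0.1],[0,0,0],[0,0,0]], "turn": [-1,-1,-1,-0.5,0,0,0,0]}}

```text
time: 3.3
ee_pos: [0.4687, -0.1887, 0.1673]
eef_rot: [0.715, 0.699, -0.0, -0.0]
ft_force: [-0.1, 0.3, 0.0]
width: 0.087
grip_force: 0.0
```

```bash
python3 - <<'E'
from h import *
c=camera("wrist"); cv2.imwrite("pics/w1.png",c["image"][...,::-1]); np.savez("w1.npz",**c)
print(c["mtx"],np.linalg.inv(c["view"]).round(3)); s=read_state(); print(s["ee_pos"],s["eef_rot"],s["ft_force"],s["joint_positions"])
E
```

```text
[[371.64829954   0.         317.39487284]
 [  0.         371.64829954 243.87175373]
 [  0.           0.           1.        ]] [[ 1.     0.023  0.007  0.471]
 [-0.024  0.965  0.261 -0.118]
 [-0.001 -0.261  0.965  0.331]
 [ 0.     0.     0.     1.   ]]
[ 0.46895701 -0.18783595  0.16737291] [ 7.14916885e-01  6.99209401e-01 -3.60449270e-05 -2.44757253e-04] [-0.47686285  0.20370354 -1.19643898] [-0.30369132  0.10772647  0.63869368  1.87537117 -0.06951955  1.1809335
  0.33649628]
```

View pics/w1.png

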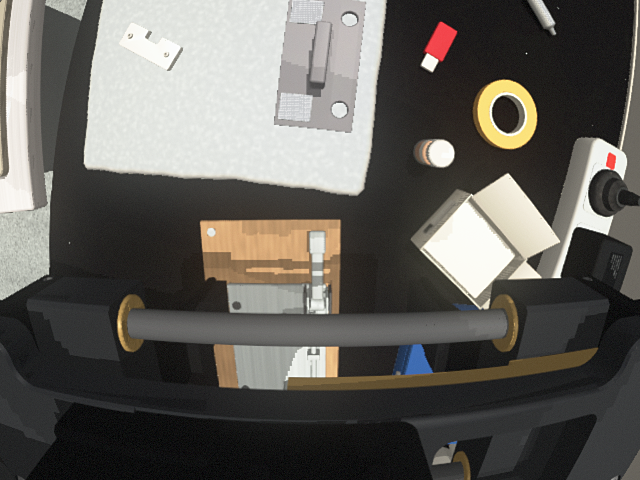

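The wrist view shows the lever tab at ~(317,238), the hinge at ~(317,300), panel holes at (349,19) and (339,109), and the rib at ~(320,55). The rest of the file is hidden by the gripper bar.

```bash
cat >> h.py <<'E'
def wpts(c):
    K=c["mtx"];z=c["z_map"];v,u=np.mgrid[0:480,0:640]
    a=(u-K[0,2])/K[0,0];b=(v-K[1,2])/K[1,1];t=np.hypot(a,b)+1e-9
    s=np.tan(t)/t
    p=np.stack([a*s*z,-b*s*z,-z,np.ones_like(z)],-1)
    w=(p@np.linalg.inv(c["view"]).T)[...,:3]; w[z==0]=np.nan
    return w
def rect(P):
    r=cv2.minAreaRect(P[:,:2].astype(np.float32)*1000); return r, cv2.boxPoints(r).round(1).tolist()
E
python3 - <<'E'
from h import *
c=np.load("w1.npz"); w=wpts(c); z=w[...,2]; im=c["image"].astype(int)
for v in (234,240,248,258,268,280): 
    row=w[v,295:345]; k=np.where(row[:,2]>.015)[0]; print(v,row[k[0]].round(4),row[k[-1]].round(4),np.nanmedian(row[k],0).round(4))
m=np.zeros((480,640),bool); m[225:280,300:335]=1
t=m&(z>.015); print("tab pts",rect(w[t]),np.nanmin(w[t],0),np.nanmax(w[t],0))
print("board",w[245,285],w[225,260],"foam",np.nanmedian(z[150:180,200:300]))
m[:]=0; m[0:135,268:372]=1; foam=np.nanmedian(z[150:180,200:300])
p=m&(im.max(-1)<150)&(z>.01)
p=cv2.morphologyEx(p.astype(np.uint8),cv2.MORPH_OPEN,np.ones((3,3)))>0
print("panel",p.sum(),rect(w[p]))
r=m&(z>foam+.025); print("rib",r.sum(),rect(w[r]),np.nanmedian(z[r]))
for cu,cv_ in((349,19),(339,109)):
    b=im[cv_-12:cv_+13,cu-12:cu+13].min(-1)>165; print("hole",w[cv_-12:cv_+13,cu-12:cu+13][b].mean(0),b.sum())
E
```

```text
234 [ 0.4623 -0.1915  0.0254] [ 0.4758 -0.1916  0.0264] [ 0.4691 -0.1912  0.0272]
240 [ 0.4622 -0.1966  0.0258] [ 0.4757 -0.1966  0.027 ] [ 0.4689 -0.1965  0.027 ]
248 [ 0.462  -0.2034  0.0265] [ 0.4756 -0.2039  0.0262] [ 0.4692 -0.2034  0.0273]
258 [ 0.4634 -0.2125  0.0262] [ 0.4728 -0.2128  0.0258] [ 0.4681 -0.2124  0.0268]
268 [ 0.4631 -0.2222  0.0242] [ 0.4727 -0.2221  0.0251] [ 0.4683 -0.2215  0.0268]
280 [ 0.4637 -0.2324  0.0268] [ 0.4724 -0.2328  0.0264] [ 0.4681 -0.2324  0.0271]
tab pts (((468.6283874511719, -210.2389373779297), (43.39190673828125, 13.674595832824707), 88.87944030761719), [[461.3999938964844, -231.8000030517578], [475.0, -232.10000610351562], [475.8999938964844, -188.6999969482422], [462.20001220703125, -188.39999389648438]]) [ 0.46188068 -0.23188159  0.02416271] [ 0.47584153 -0.18853247  0.0291094 ]
board [ 0.43954965 -0.20611065  0.00516369] [ 0.41768201 -0.186876    0.00517511] foam 0.018997773193841994
panel 436 (((477.74444580078125, -36.392940521240234), (82.07672882080078, 23.03949737548828), 69.42784881591797), [[452.5, -70.80000305175781], [474.1000061035156, -78.9000015258789], [502.8999938964844, -2.0], [481.3999938964844, 6.099999904632568]])
rib 1005 (((475.19189453125, -45.75608444213867), (50.199188232421875, 12.07650089263916), 82.636962890625), [[466.0, -69.9000015258789], [478.0, -71.4000015258789], [484.3999938964844, -21.600000381469727], [472.3999938964844, -20.100000381469727]]) 0.05396168407255947
hole [nan nan nan] 540
hole [nan nan nan] 435
```

>>> {"api": "step_arm", "payload": {"delta_pos": [[0,-0.2,-1],[0,-0.2,-1],[0,0,-1],[0,0,-1],[0,0,-1],[0,0,-0.6],[0,0,-0.4],[0,0,-0.2],[0,0,0]], "turn": [0,0,0,0,0,0,0,0,0]}}

```text
time: 4.25
ee_pos: [0.469, -0.1978, 0.0125]
eef_rot: [0.715, 0.699, -0.0, -0.0]
ft_force: [0.3, 0.9, 0.5]
width: 0.0869
grip_force: 0.0
```

>>> {"api": "step_arm", "payload": {"delta_pos": [[0,0,0],[0,0,0],[0,0,0],[0,0,0],[0,0,0],[0,0,0],[0,0,0],[0,0,0]], "turn": [0,0,0,0,0,0,0,0], "grip": 1, "newtons": 20}}

```text
time: 5.05
ee_pos: [0.469, -0.1982, 0.0126]
eef_rot: [0.715, 0.699, 0.0, 0.0]
ft_force: [-0.5, -0.5, -0.0]
width: 0.0309
grip_force: 0.0
```

>>> {"api": "step_arm", "payload": {"delta_pos": [[0,0,0],[0,0,0],[0,0,0],[0,0,0],[0,0,0]], "turn": [0,0,0,0,0]}}

```text
time: 5.55
ee_pos: [0.4683, -0.1982, 0.0124]
eef_rot: [0.715, 0.699, -0.0, -0.001]
ft_force: [-5.2, 0.3, 2.7]
width: 0.0136
grip_force: 20.0
```

>>> {"api": "step_arm", "payload": {"delta_pos": [[0,0,0.25],[0,-0.02,0.25],[0,-0.05,0.25],[0,-0.05,0.25],[0,-0.1,0.25],[0,0,0]], "turn": [0,0,0,0,0,0]}}

```text
time: 6.15
ee_pos: [0.4684, -0.2061, 0.0455]
eef_rot: [0.716, 0.698, -0.0, 0.001]
ft_force: [-9.7, -6.7, 8.6]
width: 0.0137
grip_force: 20.0
```

>>> {"api": "step_arm", "payload": {"delta_pos": [[0,0,0],[0,0,0],[0,0,0],[0,0,0],[0,0,0],[0,0,0],[0,0,0],[0,0,1],[0,0,1],[0,0,1],[0,0,1]], "turn": [0,0,0,0,0,0,0,0,0,0,0], "grip": 0}}

```text
time: 7.25
ee_pos: [0.4688, -0.2038, 0.1448]
eef_rot: [0.715, 0.699, -0.0, -0.0]
ft_force: [1.2, -0.0, 0.2]
width: 0.0854
grip_force: 0.0
```

```bash
python3 - <<'E'
from h import *
c=camera("scene"); cv2.imwrite("pics/s2.png",cv2.resize(c["image"][190:400,230:480],None,fx=2.8,fy=2.8)[...,::-1]); np.savez("s2.npz",**c)
s=read_state(); print(s["ee_pos"],s["width"],s["ft_force"],s["time"])
E
```

```text
[ 0.47065702 -0.20465155  0.14862523] 0.0860595091834671 [ 1.81103651 -2.24074001  4.11772432] 7.3
```

View pics/s2.png

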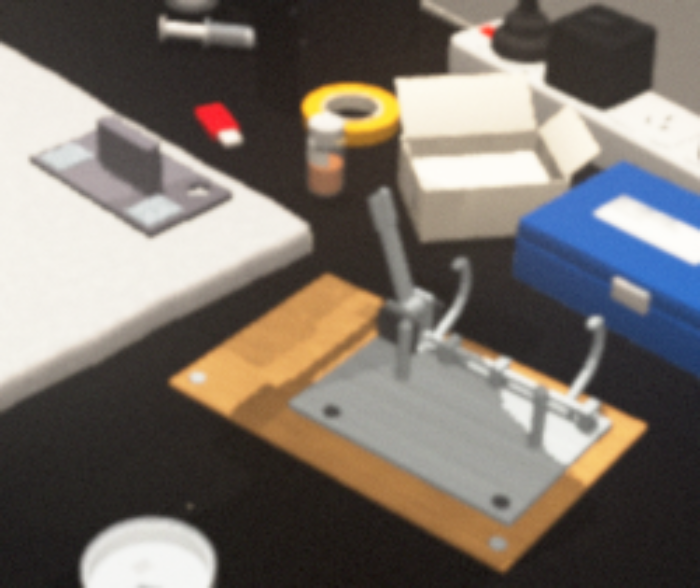

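The lever stands up and both arches lean back to +x, with the posts free at crop (405,345) and (538,415). The fingers are clear of the file.

```bash
python3 - <<'E'
from h import *
t=camera("top"); np.savez("top2.npz",**t)
for n,c in(("scene",np.load("s2.npz")),("top",t)):
    w=pts(c).reshape(-1,3); w=w[np.isfinite(w).all(1)]
    o=np.array([.435,-.3146,0]);a=-.0197;R=np.array([[np.cos(a),-np.sin(a),0],[np.sin(a),np.cos(a),0],[0,0,1]])
    f=(w-o)@R*1000  # file frame mm
    for y in(-40,40):
        q=f[(abs(f[:,0])<12)&(abs(f[:,1]-y)<12)&(f[:,2]>16)]
        print(n,"post",y,len(q),q.min(0).round(1),q.max(0).round(1),np.median(q,0).round(1))
    q=f[(f[:,0]>15)&(f[:,0]<110)&(f[:,1]>-60)&(f[:,1]<52)&(f[:,2]>14)&(f[:,2]<120)]
    for x in range(15,75,5):
        k=q[(q[:,0]>=x)&(q[:,0]<x+5)]
        if len(k): print("  mech x",x,len(k),"zmax",k[:,2].max().round(1),"y",k[:,1].min().round(),k[:,1].max().round())
    q=f[(abs(f[:,0]-32)<12)&(f[:,1]>52)&(f[:,1]<125)&(f[:,2]>10)]; print("lever",q.max(0).round(1),q[np.argsort(-q[:,2])[:20]].mean(0).round(1))
E
```

```text
scene post -40 95 [ -7.3 -44.5  16.2] [  1.3 -36.8  43.4] [ -3.8 -41.7  30.4]
scene post 40 83 [-6.6 35.6 16.3] [ 0.4 42.7 44.2] [-3.5 37.9 30.7]
  mech x 15 33 zmax 28.3 y -55.0 49.0
  mech x 20 158 zmax 29.2 y -58.0 52.0
  mech x 25 126 zmax 21.7 y -58.0 46.0
  mech x 30 37 zmax 22.4 y -55.0 41.0
  mech x 35 53 zmax 57.6 y -43.0 52.0
  mech x 40 77 zmax 57.5 y -44.0 52.0
  mech x 45 90 zmax 56.6 y -43.0 41.0
  mech x 50 23 zmax 49.9 y -43.0 38.0
lever [ 44.  122.9 433.5] [ 29.5  71.7 432.5]
top post -40 21 [ -4.2 -43.   19. ] [  1.7 -36.3  46.7] [ -1.1 -38.7  38.1]Traceback (most recent call last):
  File "<stdin>", line 9, in <module>
    return umr_minimum(a, axis, None, out, keepdims, initial, where)
ValueError: zero-size array to reduction operation minimum which has no identity
```

>>> {"api": "step_arm", "payload": {"delta_pos": [[0,1,0],[0,1,0],[0,1,0],[0,1,0],[0.1,1,0],[0.15,1,0],[0,0.34,-1],[0,0,-1],[0,0,-1],[0,0,-0.8],[0,0,-0.5],[0,0,-0.34]], "turn": [-0.3,-0.3,-0.3,0,0,0,0,0,0,0,0,0]}}

```text
time: 8.55
ee_pos: [0.4747, -0.0453, 0.0267]
eef_rot: [0.752, 0.659, -0.001, -0.0]
ft_force: [0.1, -0.4, 0.5]
width: 0.0869
grip_force: 0.0
```

>>> {"api": "step_arm", "payload": {"delta_pos": [[0,0,0],[0,0,0],[0,0,0],[0,0,0],[0,0,0],[0,0,0],[0,0,0],[0,0,0],[0,0,0],[0,0,0],[0,0,0],[0,0,0]], "turn": [0,0,0,0,0,0,0,0,0,0,0,0], "grip": 1, "newtons": 15}}

```text
time: 9.75
ee_pos: [0.4752, -0.0452, 0.0278]
eef_rot: [0.752, 0.659, -0.0, -0.0]
ft_force: [0.3, -0.5, 0.4]
width: 0.0121
grip_force: 15.0
```

>>> {"api": "step_arm", "payload": {"delta_pos": [[0,0,0.4],[0,0,0.8],[0,0,1],[0,0,1],[0,0,1],[0,0,0],[0,0,0]], "turn": [0,0,0,0,0,0,0], "newtons": 25}}

```text
time: 10.45
ee_pos: [0.4754, -0.0452, 0.1333]
eef_rot: [0.752, 0.659, 0.001, 0.0]
ft_force: [-0.1, -0.2, -1.2]
width: 0.0119
grip_force: 25.0
```

```bash
python3 - <<'E'
from h import *
c=camera("wrist"); cv2.imwrite("pics/w3.png",c["image"][...,::-1]); np.savez("w3.npz",**c)
s=read_state(); print(s["ee_pos"],s["eef_rot"],s["width"],s["ft_force"])
E
```

```text
[ 0.47489879 -0.04520426  0.13257319] [ 7.51867771e-01  6.59313913e-01 -3.46585904e-05 -1.30669578e-04] 0.01179056867625466 [ 0.3267961  -0.36815341 -1.41720621]
```

View pics/w3.png

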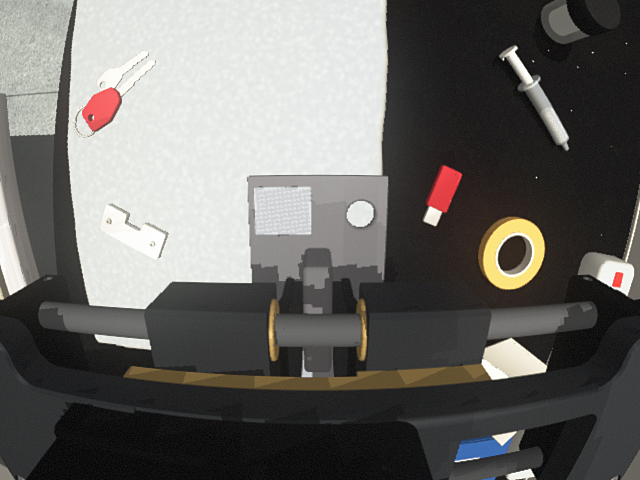

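The panel is held square. Its front edge runs along row ~177 (cols 248–388), with the far hole at ~(360,213).

```bash
python3 - <<'E'
from h import *
c=np.load("w3.npz"); w=wpts(c); z=w[...,2]; im=c["image"]
tcp=np.array([.475,-.0454]); th=np.arctan2(2*.6593**2-1,2*.7519*.6593); print("closing yaw",th)
R=np.array([[np.cos(th),-np.sin(th)],[np.sin(th),np.cos(th)]])
m=np.zeros((480,640),bool); m[160:265,235:400]=1
p=m&(z>.1)&(z<.13); print(np.nanmedian(z[p]))
l=(w[p][:,:2]-tcp)@R*1000
print("local min",np.percentile(l,[.3,1],0).round(1),"max",np.percentile(l,[99,99.7],0).round(1), rect(np.c_[l/1000,l[:,:1]]))
g=(z<.06)&m; g[:, :338]=0; g[:,382:]=0; g[:198]=0; g[228:]=0
v,u=np.where(g); cu,cv_=u.mean(),v.mean(); print("hole px",cu,cv_,len(u))
K=c["mtx"];a=(cu-K[0,2])/K[0,0];b=(cv_-K[1,2])/K[1,1];t=np.hypot(a,b);d=np.array([a*np.tan(t)/t,-b*np.tan(t)/t,-1])
T=np.linalg.inv(c["view"]); d=T[:3,:3]@d; o=T[:3,3]; P=o+d*((np.nanmedian(z[p])-o[2])/d[2]); print("hole local",((P[:2]-tcp)@R*1000).round(1))
E
```

```text
closing yaw -0.13101811714741368
0.12940137764410195
local min [[-30.9  16. ]
 [-30.5  16.3]] max [[32.6 57.9]
 [33.  58.1]] (((1.0969810485839844, 36.99995803833008), (42.460731506347656, 64.31395721435547), 89.98185729980469), [[-31.100000381469727, 15.800000190734863], [33.20000076293945, 15.800000190734863], [33.29999923706055, 58.20000076293945], [-31.100000381469727, 58.20000076293945]])
hole px 359.74349442379184 213.3624535315985 538
hole local [20.7 40.6]
```

>>> {"api": "step_arm", "payload": {"delta_pos": [[-0.46,-0.78,0],[-1,-1,0],[-1,-1,0],[0,-1,0],[0,-1,0],[0,-1,0],[0,-1,0],[0,-1,0],[0,-1,0],[0,-1,0],[0,-1,0],[0,0,0]], "turn": [0.5,0.43,0,0,0,0,0,0,0,0,0,0]}}

```text
time: 11.7
ee_pos: [0.4122, -0.3176, 0.1319]
eef_rot: [0.715, 0.699, -0.001, -0.0]
ft_force: [1.0, 0.6, -0.3]
width: 0.0118
grip_force: 25.0
```

>>> {"api": "step_arm", "payload": {"delta_pos": [[0,0,-0.8],[0,0,-0.8],[0,0,-0.6],[0,0,-0.44],[0,0,0],[0,0,0]], "turn": [0,0,0,0,0,0]}}

```text
time: 12.3
ee_pos: [0.4138, -0.3147, 0.0671]
eef_rot: [0.714, 0.7, -0.0, 0.0]
ft_force: [0.4, -1.0, -1.4]
width: 0.0118
grip_force: 25.0
```

```bash
python3 - <<'E'
from h import *
a=camera("scene"); b=camera("top"); np.savez("s4.npz",**a); np.savez("t4.npz",**b)
A=cv2.resize(a["image"][240:400,290:470],None,fx=2.2,fy=2.2,interpolation=cv2.INTER_CUBIC); B=cv2.resize(b["image"][245:340,345:470],None,fx=3,fy=3.7,interpolation=cv2.INTER_CUBIC)
B=cv2.resize(B,(400,A.shape[0])); cv2.imwrite("pics/c4.png",np.hstack([A,B])[...,::-1])
s=read_state(); print(s["ee_pos"],s["eef_rot"],s["width"],s["ft_force"])
E
```

```text
[ 0.4142017  -0.31500531  0.06755625] [7.13925840e-01 7.00221042e-01 2.62660620e-04 5.64165005e-04] 0.0119317144990601 [-0.42186904 -0.47819028 -0.56207158]
```

View pics/c4.png

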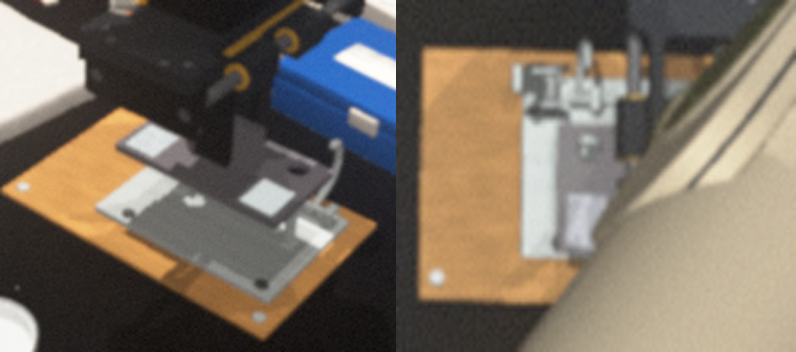

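The scene crop shows the panel level over the plate, with one hole at (297,170). In the top crop the post tip shows as a bright spot in the left hole at ~(588,147). I'll zoom in on that hole.

```bash
python3 - <<'E'
from h import *
b=np.load("t4.npz"); im=b["image"]; w=pts(b)
# crop scale: x 400/125=3.2, y 352/95=3.7
u0,v0=345+(588-396)/3.2,245+147/3.7; print(u0,v0)
u,v=int(u0),int(v0)
A=cv2.resize(im[v-12:v+13,u-12:u+13],None,fx=16,fy=16,interpolation=cv2.INTER_NEAREST)
cv2.imwrite("pics/c5.png",A[...,::-1]); print((w[v-6:v+7,u-6:u+7,2]*1000).round(0))
def proj(P):
    q=b["view"]@np.r_[P,1]; K=b["mtx"]; return K[0,2]+K[0,0]*q[0]/-q[2],K[1,2]-K[1,1]*q[1]/-q[2]
print("exp hole",proj([.4142+.0207+.0008,-.315+.04-.0004,.063]),"exp post tip",proj([.4350,-.2746,.044]), "crop origin",u-12,v-12)
E
```

```text
405.0 284.72972972972974
[[ 9. 11.  8.  9. 10. 11. 12.  8. 10.  8. 10. 10.  9.]
 [64. 66. 67. 64. 65. 64. 60. 65. 67. 65. 62. 66. 62.]
 [64. 64. 65. 66. 61. 61. 64. 65. 65. 67. 64. 66. 70.]
 [64. 61. 64. 66. 60. 66. 66. 64. 65. 66. 63. 67. 66.]
 [66. 63. 66. 62. 65. 11.  9. 11. 62. 67. 65. 64. nan]
 [61. 64. 65. 62. 11. 12. 10. 10. 11. 64. 64. 65. 66.]
 [64. 66. 66. 10. 43. 43.  8. 11. 10. 13. 66. 62. 63.]
 [63. 61. 65. 45. 46. 40. 42. 14. 10. 13. 63. 67. 66.]
 [65. 63. 64. 44. 47. 45. 43. 13.  9.  8. 64. 69. 65.]
 [66. 66. 63. 66. 45. 46. 10.  7.  5. 57. 62. 66. 64.]
 [62. 65. 60. 66. 64. 10. 12. 12. 60. 61. 62. 65. 64.]
 [64. 62. 64. 63. 63. 66. 65. 65. 68. 67. 65. 63. 65.]
 [65. 65. 64. 61. 64. 65. 65. 63. 66. 67. 65. 62. 64.]]
exp hole (np.float64(405.21159271065983), np.float64(284.8467363329541)) exp post tip (np.float64(403.35235411865625), np.float64(285.70589029725863)) crop origin 393 272
```

View pics/c5.png

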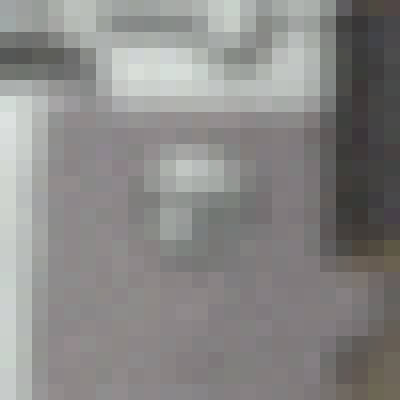

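The depth map gives the hole at ~(405.2,285.0) and the post tip at ~(403.4,285.4). After parallax that is under 1 mm of misalignment, so I go down with a small correction.

>>> {"api": "step_arm", "payload": {"delta_pos": [[-0.02,0.025,-0.3],[0,0,-0.3],[0,0,-0.3],[0,0,-0.3],[0,0,-0.3],[0,0,-0.2],[0,0,-0.1],[0,0,0],[0,0,0]], "turn": [0,0,0,0,0,0,0,0,0]}}

```text
time: 13.3
ee_pos: [0.4133, -0.3142, 0.022]
eef_rot: [0.714, 0.7, 0.0, 0.0]
ft_force: [-0.5, 0.0, -1.1]
width: 0.0114
grip_force: 25.0
```

>>> {"api": "step_arm", "payload": {"delta_pos": [[0,0,-0.05],[0,0,-0.05],[0,0,-0.04],[0,0,0],[0,0,0]], "turn": [0,0,0,0,0]}}

```text
time: 13.8
ee_pos: [0.4132, -0.3141, 0.0183]
eef_rot: [0.714, 0.7, 0.0, 0.0]
ft_force: [0.2, -0.2, -1.5]
width: 0.0117
grip_force: 25.0
```

Almost on the plate. I open partially so it drops about 1 mm.

>>> {"api": "step_arm", "payload": {"delta_pos": [[0,0,-0.02],[0,0,0],[0,0,0],[0,0,0]], "turn": [0,0,0,0], "grip": 0.75}}

```text
time: 14.2
ee_pos: [0.4133, -0.3142, 0.0179]
eef_rot: [0.714, 0.7, 0.0, 0.0]
ft_force: [-0.5, -0.9, 1.0]
width: 0.0213
grip_force: 0.0
```

>>> {"api": "step_arm", "payload": {"delta_pos": [[0,0,0],[0,0,0],[0,0,0],[0,0,0.4],[0,0,0.8],[0,0,1],[0,0,1],[0,0,1],[0,0,1],[0,0,0]], "turn": [0,0,0,0,0,0,0,0,0,0]}}

```text
time: 15.2
ee_pos: [0.4146, -0.3154, 0.1515]
eef_rot: [0.714, 0.7, 0.001, 0.002]
ft_force: [1.0, 0.0, -0.2]
width: 0.0217
grip_force: 0.0
```

```bash
python3 - <<'E'
from h import *
s=read_state(); print(s["ee_pos"],s["width"],s["ft_force"],s["time"])
o=np.array([.4345,-.3148,0]);a=-.0197;R=np.array([[np.cos(a),-np.sin(a),0],[np.sin(a),np.cos(a),0],[0,0,1]])
c=camera("scene"); w=pts(c).reshape(-1,3); w=w[np.isfinite(w).all(1)]; f=(w-o)@R*1000
q=f[(f[:,0]>-52)&(f[:,0]<8)&(abs(f[:,1])<58)&(f[:,2]<70)&(f[:,2]>-5)]
print(np.histogram(q[:,2],bins=np.arange(0,64,4)))
p=q[(q[:,2]>9.5)&(q[:,2]<19)]; A=np.c_[p[:,:2],np.ones(len(p))]; print("plane",np.linalg.lstsq(A,p[:,2],rcond=None)[0])
r=q[q[:,2]>34]; r=r[r[:,0]<-8]; print("rib",r.min(0),r.max(0))
q=f[(abs(f[:,0]-32)<14)&(f[:,1]>62)&(f[:,1]<125)&(f[:,2]>10)&(f[:,2]<120)]; print("lever top",q[np.argsort(-q[:,2])[:15]].mean(0).round(1),q[:,2].max())
cv2.imwrite("pics/s6.png",cv2.resize(c["image"][230:400,280:470],None,fx=3.5,fy=3.5,interpolation=cv2.INTER_CUBIC)[...,::-1])
E
```

```text
[ 0.41460781 -0.31537144  0.15148646] 0.021705481874449383 [ 1.03574328  0.01667121 -0.20246693] 15.2
(array([   0,   25,  260, 1560,   94,  104,   98,  103,  109,  108,  254,
         19,    0,    0,    0]), array([ 0,  4,  8, 12, 16, 20, 24, 28, 32, 36, 40, 44, 48, 52, 56, 60]))
plane [-3.80404947e-03  1.18530689e-03  1.31991189e+01]
rib [-29.46699298 -24.95901035  34.0622705 ] [-15.61590338  24.57300649  44.95175957]
lever top [29.9 82.  86.1] 87.60167650535733
```

View pics/s6.png

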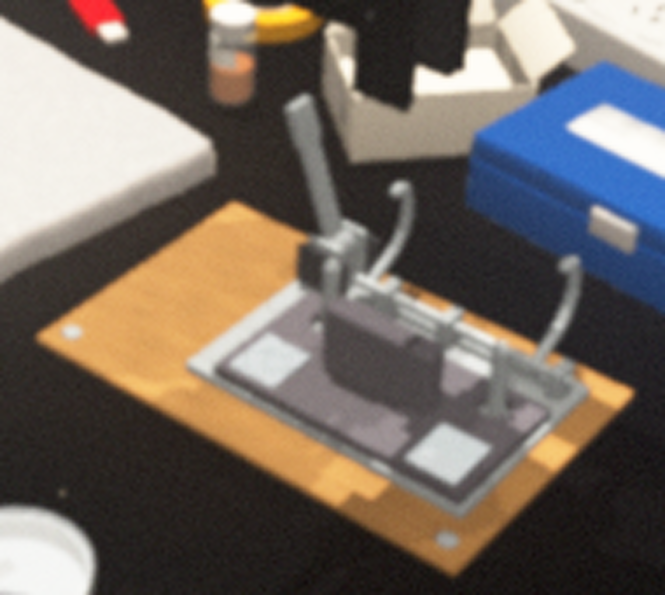

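The panel lies flat on the plate with both posts through its holes, and the lever (top at crop ~(300,105)) is still up. Next I bring the closed fingers in behind the lever.

>>> {"api": "step_arm", "payload": {"delta_pos": [[0.55,0.5,0],[0.55,0.5,0],[0.55,0.5,0],[0.56,0.6,0],[0,0,0],[0,0,-0.5],[0,0,-0.8],[0,0,-0.8],[0,0,-0.66],[0,0,0],[0,0,0]], "turn": [0,0,0,0,0,0,0,0,0,0,0], "grip": 1, "newtons": 10}}

```text
time: 16.35
ee_pos: [0.4678, -0.2622, 0.0786]
eef_rot: [0.714, 0.7, -0.0, -0.0]
ft_force: [0.4, -0.8, 0.0]
width: 0.0005
grip_force: 0.0
```

>>> {"api": "step_arm", "payload": {"delta_pos": [[0,0.2,0],[0,0.2,0],[0,0.2,0],[0,0.15,-0.05],[0,0.15,-0.07],[0,0.14,-0.07],[0,0,0]], "turn": [0,0,0,0,0,0,0]}}

```text
time: 17.05
ee_pos: [0.4689, -0.2355, 0.0742]
eef_rot: [0.714, 0.7, 0.0, 0.0]
ft_force: [0.4, -3.4, 1.5]
width: 0.0008
grip_force: 2.0
```

>>> {"api": "step_arm", "payload": {"delta_pos": [[0,0.19,-0.12],[0,0.19,-0.14],[0,0.17,-0.16],[0,0.15,-0.18],[0,0,0]], "turn": [0,0,0,0,0]}}

```text
time: 17.55
ee_pos: [0.4693, -0.219, 0.0597]
eef_rot: [0.714, 0.7, 0.0, 0.001]
ft_force: [0.3, -6.6, 7.1]
width: 0.0005
grip_force: 5.2
```

>>> {"api": "step_arm", "payload": {"delta_pos": [[0,0.13,-0.19],[0,0.11,-0.2],[0,0.09,-0.21],[0,0.07,-0.23],[0,0,0]], "turn": [0,0,0,0,0]}}

```text
time: 18.05
ee_pos: [0.4691, -0.208, 0.0384]
eef_rot: [0.714, 0.7, 0.0, 0.0]
ft_force: [2.0, -3.3, 3.7]
width: 0.0003
grip_force: 2.0
```

>>> {"api": "step_arm", "payload": {"delta_pos": [[0,0.03,-0.12],[0,0.02,-0.12],[0,0,-0.1],[0,0,0],[0,0,0]], "turn": [0,0,0,0,0]}}

```text
time: 18.55
ee_pos: [0.4678, -0.2063, 0.0294]
eef_rot: [0.714, 0.7, -0.0, -0.001]
ft_force: [0.3, 0.5, -0.3]
width: 0.0003
grip_force: 0.0
```

Contact force is gone, so it seems to have snapped home. I back off and check.

>>> {"api": "step_arm", "payload": {"delta_pos": [[0,0,0.5],[0,0,1],[0,0,1],[0,0,1],[0,0.5,1],[0,1,0],[0,1,0],[0,1,0],[0,1,0],[0,0,0]], "turn": [0,0,0,0,0,0,0,0,0,0]}}

```text
time: 19.55
ee_pos: [0.4686, -0.0911, 0.143]
eef_rot: [0.712, 0.702, 0.001, -0.0]
ft_force: [-0.1, 0.1, -0.8]
width: 0.0005
grip_force: 0.0
```

```bash
python3 - <<'E'
from h import *
o=np.array([.4345,-.3148,0]);a=-.0197;R=np.array([[np.cos(a),-np.sin(a),0],[np.sin(a),np.cos(a),0],[0,0,1]])
for n in("scene","top"):
    c=camera(n); w=pts(c).reshape(-1,3); w=w[np.isfinite(w).all(1)]; f=(w-o)@R*1000
    for lo,hi in((70,95),(105,125)):
        q=f[(abs(f[:,0]-31)<5)&(f[:,1]>lo)&(f[:,1]<hi)&(f[:,2]>15)&(f[:,2]<120)]; print(n,"lever",lo,len(q),np.median(q,0).round(1))
    q=f[(f[:,0]>-52)&(f[:,0]<8)&(abs(f[:,1])<58)]; p=q[(q[:,2]>9.5)&(q[:,2]<19)]
    print("plane",np.linalg.lstsq(np.c_[p[:,:2],np.ones(len(p))],p[:,2],rcond=None)[0])
    r=q[(q[:,2]>34)&(q[:,2]<48)&(q[:,0]<-8)]; print("rib",len(r),r.min(0).round(1) if len(r) else 0,r.max(0).round(1) if len(r) else 0)
    if n=="scene": cv2.imwrite("pics/s7.png",cv2.resize(c["image"][190:400,280:470],None,fx=2.8,fy=2.8,interpolation=cv2.INTER_CUBIC)[...,::-1])
s=read_state();print(s["ee_pos"],s["time"])
E
```

```text
scene lever 70 72 [29.4 81.8 25.8]
scene lever 105 53 [ 30.2 115.   26.1]
plane [-3.03294959e-03  5.63281605e-04  1.33044543e+01]
rib 371 [-29.3 -25.3  34. ] [-15.1  25.3  45.2]
top lever 70 65 [30.9 82.5 27.2]
top lever 105 62 [ 31.7 114.6  27.5]
plane [-6.71669951e-03 -5.38097047e-04  1.46030619e+01]
rib 171 [-26.3 -24.7  36.8] [-14.7  25.4  47.9]
[ 0.46850496 -0.09436256  0.14300132] 19.65
```

View pics/s7.png

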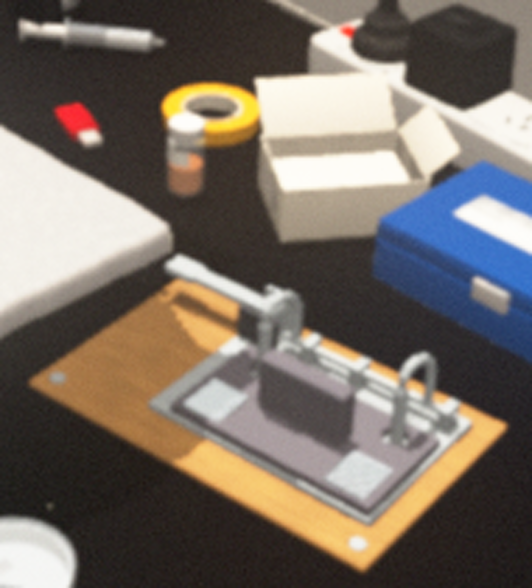

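The lever is level and home, the arches are closed over the posts at (285,310) and (415,375), the panel lies flat, and the bystanders have not moved. I'm handing in.

```bash
python3 -c "
from bench import *
print(close_job())"
```

```text
the job is handed in; nothing more can be done
None
```

The panel is filed flat over both posts, the lever is home with the rings closed, the bystanders look untouched, and the job is handed in (about 20 s of the 70 s used; no verdict was returned).

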